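# Turn the packing board until the tape faces front

### The arm

A 6-joint arm with a two-finger parallel gripper is mounted at the origin on a cart in front of the work surface, level with it; the furniture and walls round the work are solid. World frame = base frame: x ahead of the robot, y to its left, z up, the work surface at z = 0. Lengths are in mm, angles in rad, forces in N, time in s.
With the tool pointing down it reaches from about 375 to 925 mm from the base axis. Payload 5.7 kg.
Tool frame: the origin (TCP) lies midway between the tips of the shut fingers; the grasp point (between the pads) lies 19 mm behind it; z points along the fingers, y is the line along which they close (so a half turn about z gives the same grasp; the last joint's range is limited). The gripper opens to 85 mm and grips with 20 to 120 N. Pads are 22 mm wide; open, the fingers measure 114 mm over their backs; the gripper's body (76 mm by 85 mm) begins 54 mm behind the grasp point. The pads swing forward as they close: fully open they stand 13 mm farther back than shut.
Start: joints at [-1.342, 0.359, 1.51, -0, 1.272, -0.115], TCP at [202.224, -564.862, 231.267] pointing down, gripper open.
Joint ranges: [-2.97, 2.97], [-1.01, 2.36], [0.21, 2.38], [-0.96, 4.11], [0.2, 2.71], [-2.98, 2.98]. Speed limits (rad/s): [2.39, 2.39, 3.14, 3.14, 3.14, 3.14].

### API

Orientations are given as a unit quaternion [w, x, y, z].
In Python, from station import manip, let_go, clamp, cams gives the robot as it stands. Calls block until the motion is done:
- manip.move_ptp(position, orientation): joint-space move of the TCP to a pose.
- manip.line_to(position, vel=150, frame=None, threshold=None): straight line of the TCP; frame=None keeps the orientation; vel is the mean speed in mm/s. With threshold (N) it stops when the force on the tool has changed by that much, and returns True; else False.
- manip.move_j(angles): joint-space move.
- let_go() and clamp(f_grip=None): open the fingers fully, or close them until they stop; f_grip is the grip in N (None keeps the last).
- manip.dwell(seconds).
- manip.inverse_kinematics(position, orientation): joint angles nearest the present ones, or None.
- cams.snapshot(name): name is "scene" or "top"; returns a dict with "color" (384x512x3 uint8, red, green, blue), "fx", "fy", "cx", "cy" (pixels), "k1" (the pictures are not rectified: a ray, as slopes to the right and down, at radius r is drawn at 1 + k1 r^2 times it, then the intrinsics apply), "R" (3x3) and "t" (3): a world point X has camera coordinates R X + t. Camera axes: x right, y down, z forward; pixel columns grow to the right and rows downward; lengths in mm; the calibration is good to about 2 mm. A picture is of the moment at which its call begins. There is no depth.
A pose or a line that the arm cannot do raises manip.IKError and nothing moves.
- manip.close_job(): hands the job in; it is judged then, once.
Trained networks look in the newest picture that a camera, given by its name, has taken for a name from the list of things; names that differ only in an ending like _2 or _b are one class to them, and where a whole thing is asked for, a point or a joint stands for the part that bears it (a point fixed in the world has none). Each returns a list of dicts, best first, with "score" (0 to 1); they miss things now and then, are a little off and sometimes report something else, mostly with a low value. They report only what shows in the picture. A call takes as long as a camera call. They do not tell look-alikes from the thing itself.
- cams.recognise(camera, query): "centre" ([column, row] in pixels, amid what is visible of it).
- cams.silhouettes(camera, query): "region" (384x512 bool, what is visible of it) and "centre" ([column, row] in pixels, amid what is visible of it).
- cams.place_of(camera, query): "centre" ([column, row] in pixels: a listed point, or the origin of a listed thing).
Readings, each from a call of its own:
- manip.current_time_s(): time.
- manip.current_joint_pos(): joint angles.
- manip.current_joint_velocities(): joint speeds.
- manip.current_effort(): joint torques, N m.
- manip.current_tcp_pos(): TCP position.
- manip.current_tool_rot(): TCP orientation.
- manip.current_force(): force on the tool from outside, world axes, zero at the start.
- manip.current_ft_torque(): the same for the moment, N m.
- manip.current_opening(): finger opening in mm.
- manip.current_grasp_force(): force on a finger pad.
Only numpy, scipy, OpenCV 4.12 (cv2) and the standard library are available. Lean on these libraries where they do the work, as an engineer would, in place of code of your own. Each camera call takes 0.05 s, during which the arm holds its last target. There are 200 camera calls.

### The job

Push gently with the fingers against the pegs on the rim of the round turning board, until the roll of tape stands at the front, centred behind the fixed steel pointer of the stand. Grasp nothing, pegs included; do not touch the things lying on the board, let them ride along without sliding, and leave the things beside it where they are. Finish with the fingers clear and the board at rest.

Things in the scene. Friction and masses are not known exactly. Their poses are not given: they have to be found in the camera images.
- board_centre (a point): Centre of the top face of the round wooden turning board (diameter 310 mm, top 36 mm above the counter); the axes turn with the board. Six upright round pegs, 16 mm thick, stand on a circle of radius 143 mm, at 30, 90, 150, 210, 270 and 330 degrees from this x axis (counter-clockwise from above) and rise to 70 mm above the counter.
- board (a joint): Turning angle of the board, 0 at the start, positive counter-clockwise seen from above (rad). It turns freely either way as far as needed, with light friction (about 1 N at a peg), and stays where it is left.
- stand: Fixed steel stand under the board; origin on the counter, under the board's centre. Its -x axis points to the front, roughly towards the robot. There its pointer stands just outside the board's rim: a small upright square steel post, 20 mm square set cornerwise, 33 mm high, its axis 176 mm from the origin.
- front_spot (a point): Fixed point of the stand where the centre of the tape roll must come: 65 mm from the board's axis towards the pointer, at the height of the board's top face.
- tape_roll: Roll of cream-coloured tape, a flat ring 98 mm across and 25 mm high, lying loose on the board, its centre about 65 mm from the board's axis, on one side at the start; origin at the centre of its underside.
- packet: Flat brown kraft paper packet, 62 x 100 x 14 mm, lying loose on the board opposite the tape; its centre about 65 mm from the axis; origin at the centre of its underside. Not to be touched.
- bell: Round counter bell with a white dome and black foot, 74 mm across, 57 mm high, standing loose on the board between them, 80 mm from the axis; origin at the centre of its underside. Not to be touched.
- cookies: Clear bag of cookies, 64 x 96 mm, 96 mm high, standing loose on the counter to the left of the board; origin at the centre of its underside. To be left alone.
- spare_packet: A second flat brown kraft packet, 62 x 100 x 14 mm, lying loose on the counter to the right of the board; origin at the centre of its underside. To be left alone.
Things that resemble listed ones, but are neither listed nor needed, are in the scene too. What is shaped like the tape_roll but blue is not meant.

How it is judged:
By the outcome, as a careful person would: the job done as asked, in the order asked, and still so for the second after the job is handed in, with the robot touching nothing.
It also fails if it takes over 48 s, if anything falls off the work surface, if the arm or the gripper's body presses on something with over 40 N, if the wrist force passes 120 N, or if a joint passes its speed limit or range.

## Working session

There is one attempt and no reset: what is moved stays moved. The work goes in short steps, each a Python script; the robot and the scene stay as the last script left them, time stands still between calls to the robot, and variables do not carry over. Pictures are saved under pics/ and viewed, at most 10 in all, crops included, and the job is handed in when it is done.

```bash
mkdir -p pics; cat > h.py <<'E'
import numpy as np, cv2
from station import manip, let_go, clamp, cams
def ray(s,px):
    K=np.array([[s['fx'],0,s['cx']],[0,s['fy'],s['cy']],[0,0,1]])
    u=cv2.undistortPoints(np.array([[px]],float),K,np.array([s['k1'],0,0,0,0.]))[0,0]
    R=np.array(s['R']);return -R.T@np.array(s['t']),R.T@np.array([u[0],u[1],1])
def at(s,px,z):
    c,d=ray(s,px);return c+d*(z-c[2])/d[2]
def proj(s,X):
    K=np.array([[s['fx'],0,s['cx']],[0,s['fy'],s['cy']],[0,0,1]])
    r=cv2.Rodrigues(np.array(s['R'],float))[0]
    return cv2.projectPoints(np.array(X,float).reshape(-1,1,3),r,np.array(s['t'],float),K,np.array([s['k1'],0,0,0,0.]))[0][:,0]
def save(s,f): cv2.imwrite('pics/'+f,cv2.resize(s['color'][:,:,::-1],(800,600),interpolation=cv2.INTER_CUBIC))
E
python3 - <<'E'
from h import *
H={'board_centre':36,'stand':0,'front_spot':36,'tape_roll':36,'packet':36,'bell':36,'cookies':0,'spare_packet':0}
for n in ['scene','top']:
    s=cams.snapshot(n); save(s,n+'0.png'); print(n,{k:np.round(s[k],3).tolist() for k in ['fx','cx','cy','k1']}, 'cam',ray(s,(256,192))[0].round())
    for q,z in H.items():
        for d in cams.place_of(n,q)[:3]: print(q,np.round(d['centre']),round(d['score'],2),at(s,d['centre'],z).round(1))
print(manip.current_time_s(),manip.current_tool_rot())
E
```

```text
scene {'fx': 402.581, 'cx': 251.448, 'cy': 187.363, 'k1': 0.021} cam [-164. -684.  523.]
board_centre [281. 205.] 0.96 [569.5 -97.6  36. ]
board_centre [322. 279.] 0.26 [ 386.8 -351.3   36. ]
tape_roll [264. 193.] 0.74 [592.3 -19.2  36. ]
tape_roll [222. 176.] 0.67 [591.4 153.3  36. ]
packet [298. 214.] 0.96 [ 558.3 -162.9   36. ]
bell [304. 195.] 0.89 [ 659.4 -105.8   36. ]
cookies [166. 185.] 0.85 [477.9 286.7   0. ]
cookies [322. 278.] 0.45 [ 428.3 -327.2    0. ]
spare_packet [320. 276.] 0.82 [ 431.3 -320.2    0. ]
top {'fx': 419.072, 'cx': 259.918, 'cy': 195.703, 'k1': 0.054} cam [ 482.  -31. 1062.]
board_centre [316. 198.] 0.69 [ 568.9 -165.1   36. ]
tape_roll [168. 167.] 0.73 [642.8 199.6  36. ]
tape_roll [261. 190.] 0.58 [587.4 -29.3  36. ]
packet [314. 196.] 0.97 [ 572.3 -160.2   36. ]
bell [287. 162.] 0.55 [658.5 -94.6  36. ]
cookies [136. 236.] 0.76 [472.5 283.4   0. ]
spare_packet [381. 256.] 0.64 [ 425.8 -330.9    0. ]
0.9 [-3.75004062e-05  9.85261478e-01  1.71055017e-01 -6.63438375e-06]
```

View pics/scene0.png

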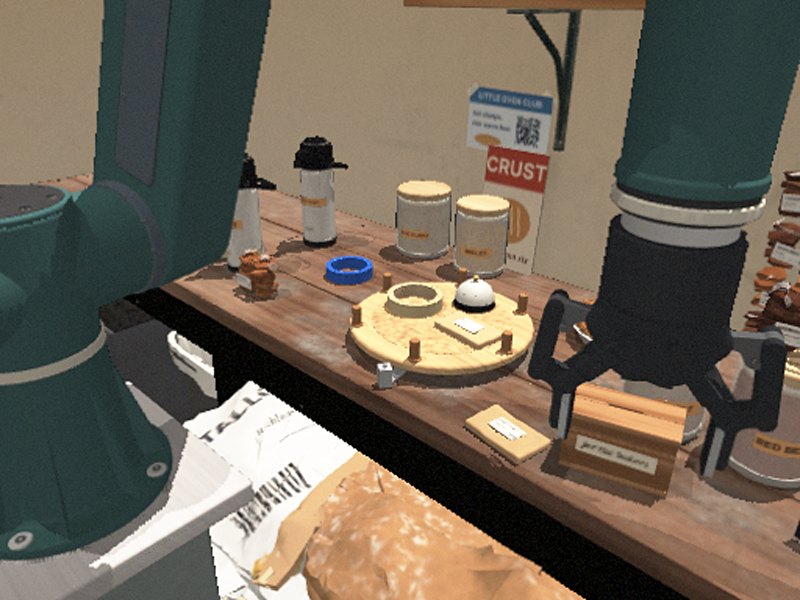

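View pics/top0.png

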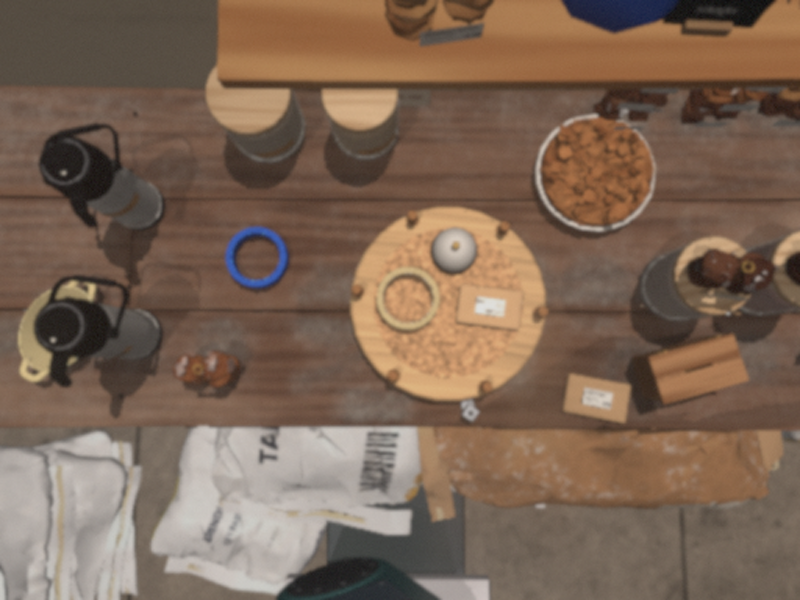

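The cream roll is at scene (415,297) and top (408,298) in the 800-px pictures. The ring at scene (350,270) and top (257,258) is blue and lies on the counter, so it is not meant. The kraft packet on the board is at top (490,307), and the spare is on the counter at (597,398). The pointer is at top (470,410) and the six pegs are visible. I'll fit the board model and check it in one enlarged crop.

```bash
cat >> h.py <<'E'
from scipy.optimize import least_squares
def fitboard(s,c0,a0):
    """refine centre/angle from orange peg-top blobs near the prediction"""
    hsv=cv2.cvtColor(s['color'],cv2.COLOR_RGB2HSV).astype(int)
    rim=lambda p,z:np.array([[p[0]+143*np.cos(p[2]+k*np.pi/3),p[1]+143*np.sin(p[2]+k*np.pi/3),z] for k in range(6)])
    p=np.array([*c0,a0],float)
    for it in range(3):
        q=proj(s,rim(p,62)); obs=[];idx=[]
        for k in range(6):
            yy,xx=np.mgrid[:384,:512]; near=(xx-q[k,0])**2+(yy-q[k,1])**2<11**2
            m=near&(hsv[...,1]>150)&(hsv[...,2]<190)&(hsv[...,2]>70)&(hsv[...,0]<14)
            if 8<m.sum()<150: obs.append([xx[m].mean(),yy[m].mean()]); idx.append(k)
        r=least_squares(lambda v:(proj(s,rim(v,58))[idx]-obs).ravel(),p,loss='soft_l1'); p=r.x
    return p,len(idx),np.sqrt(np.mean(r.fun**2))
def tape(s,guess):
    """centre of the cream ring: best silhouette's outer circle"""
    cams.snapshot
    best=min(cams.silhouettes('top','tape_roll'),key=lambda d:np.hypot(*(at(s,d['centre'],55)[:2]-guess)))
    c=cv2.findContours(best['region'].astype(np.uint8),cv2.RETR_EXTERNAL,cv2.CHAIN_APPROX_NONE)[0]
    c=max(c,key=cv2.contourArea)[:,0]
    P=np.array([at(s,p,58)[:2] for p in c.astype(float)])
    r=least_squares(lambda v:np.hypot(P[:,0]-v[0],P[:,1]-v[1])-v[2],[*guess,49],loss='soft_l1',f_scale=2)
    return r.x
E
python3 - <<'E'
from h import *
s=cams.snapshot('top'); f=.64
pk=[(412,218),(503,230),(541,313),(487,386),(393,375),(357,291)]
W=np.array([at(s,np.array(p)*f,66)[:2] for p in pk]); c=W.mean(0)
print(W.round(),c.round(1),np.hypot(*(W-c).T).round(),np.degrees(np.arctan2(*(W-c).T[::-1])).round(1))
a0=np.arctan2(*(W-c)[0][::-1]); p,n,e=fitboard(s,c,a0); print('fit',p.round(3),np.degrees(p[2])%60,n,e)
t=tape(s,np.array([587,-28])); print('tape',t.round(1),np.hypot(*(t[:2]-p[:2])))
pt=at(s,np.array((470,410))*f,30)[:2]; print('pointer',pt.round(1),np.hypot(*(pt-p[:2])),np.degrees(np.arctan2(*(pt-p[:2])[::-1])))
th=np.linspace(0,2*np.pi,100)
im=cv2.resize(s['color'][:,:,::-1],None,fx=4,fy=4,interpolation=cv2.INTER_CUBIC)
def dr(P,col): cv2.polylines(im,[np.int32(proj(s,P)*4+1.5)],True,col,1)
C=lambda c,r,z:np.c_[c[0]+r*np.cos(th),c[1]+r*np.sin(th),0*th+z]
dr(C(p,155,36),(0,255,0)); dr(C(t,49,61),(255,0,255))
for k in range(6): 
    a=p[2]+k*np.pi/3; dr(C(p[:2]+143*np.array([np.cos(a),np.sin(a)]),8,70),(255,0,0))
u=pt-p[:2];ang=np.arctan2(*u[::-1]); 
dr(np.array([[*(p[:2]+176*u/np.hypot(*u)+14.1*np.array([np.cos(ang+k*np.pi/2),np.sin(ang+k*np.pi/2)])),33] for k in range(4)]),(0,0,255))
cv2.imwrite('pics/crop1.png',im[480:1080,770:1530])
E
```

```text
[[ 707.  -36.]
 [ 688. -176.]
 [ 560. -233.]
 [ 450. -150.]
 [ 466.   -8.]
 [ 593.   48.]] [577.3 -92.6] [141. 139. 141. 140. 140. 141.] [  23.6  -37.   -96.9 -155.8  142.9   83.6]Traceback (most recent call last):
  File "<stdin>", line 6, in <module>
  File "h.py", line 26, in fitboard
    r=least_squares(lambda v:(proj(s,rim(v,58))[idx]-obs).ravel(),p,loss='soft_l1'); p=r.x
    return func(*args, **kwargs)
    vector_fun = VectorFunction(
        fun_wrapped,
    ...<6 lines>...
        workers=workers
    )
    self._update_fun()
    ~~~~~~~~~~~~~~~~^^
    self.f = self.fun_wrapped(xp_copy(self.x))
             ~~~~~~~~~~~~~~~~^^^^^^^^^^^^^^^^^
    return np.atleast_1d(self.fun(x))
                         ~~~~~~~~^^^
    return self.f(x, *self.args, **self.kwargs)
           ~~~~~~^^^^^^^^^^^^^^^^^^^^^^^^^^^^^^
  File "h.py", line 26, in <lambda>
    r=least_squares(lambda v:(proj(s,rim(v,58))[idx]-obs).ravel(),p,loss='soft_l1'); p=r.x
                              ~~~~~~~~~~~~~~~~~~~~~~^~~~
ValueError: operands could not be broadcast together with shapes (0,2) (0,)
```

```bash
python3 - <<'E'
import re
t=open('h.py').read()
a=t.index('def fitboard'); b=t.index('def tape')
t=t[:a]+'''def fitboard(s,c0,a0):
    """centre/angle from dark peg blobs near the prediction"""
    g=cv2.cvtColor(s['color'],cv2.COLOR_RGB2LAB).astype(float)[...,1]-.5*cv2.cvtColor(s['color'],cv2.COLOR_RGB2LAB)[...,0]
    rim=lambda p,z:np.array([[p[0]+143*np.cos(p[2]+k*np.pi/3),p[1]+143*np.sin(p[2]+k*np.pi/3),z] for k in range(6)])
    p=np.array([*c0,a0],float); yy,xx=np.mgrid[:384,:512]
    for it in range(4):
        q=proj(s,rim(p,60)); obs=[]
        for k in range(6):
            w=(xx-q[k,0])**2+(yy-q[k,1])**2<7**2
            v=np.where(w,np.clip(g-np.percentile(g[w],70),0,None),0)
            obs.append([(v*xx).sum()/v.sum(),(v*yy).sum()/v.sum()])
        r=least_squares(lambda v:(proj(s,rim(v,60))-obs).ravel(),p,loss='soft_l1'); p=r.x
    return p,np.abs(r.fun).max()
def board(s):
    d=cams.silhouettes('top','board_centre')[0]
    c=cv2.findContours(d['region'].astype(np.uint8),cv2.RETR_EXTERNAL,cv2.CHAIN_APPROX_NONE)[0]
    c=max(c,key=cv2.contourArea)[:,0]
    P=np.array([at(s,p,36)[:2] for p in c.astype(float)])
    return least_squares(lambda v:np.hypot(P[:,0]-v[0],P[:,1]-v[1])-v[2],[575,-95,155],loss='soft_l1',f_scale=2).x
'''+t[b:].replace("    cams.snapshot\n","")
t+='''def overlay(s,p,t,ang,f):
    th=np.linspace(0,2*np.pi,100)
    im=cv2.resize(s['color'][:,:,::-1],None,fx=4,fy=4,interpolation=cv2.INTER_CUBIC)
    def dr(P,col): cv2.polylines(im,[np.int32(proj(s,P)*4+1.5)],True,col,1)
    C=lambda c,r,z:np.c_[c[0]+r*np.cos(th),c[1]+r*np.sin(th),0*th+z]
    dr(C(p,155,36),(0,255,0)); dr(C(t,49,61),(255,0,255))
    for k in range(6):
        a=p[2]+k*np.pi/3; dr(C(p[:2]+143*np.array([np.cos(a),np.sin(a)]),8,70),(255,0,0))
    e=lambda a:np.array([np.cos(a),np.sin(a)])
    dr(np.array([[*(p[:2]+176*e(ang)+14.1*e(ang+k*np.pi/2)),33] for k in range(4)]),(0,0,255))
    cv2.imwrite('pics/'+f,im[480:1080,770:1530])
'''
open('h.py','w').write(t)
E
python3 - <<'E'
from h import *
s=cams.snapshot('top')
b=board(s); print('rim',b.round(1))
p,e=fitboard(s,b[:2],np.radians(23.6)); print('pegs',p.round(3),np.degrees(p[2]),e)
t=tape(s,np.array([587,-28])); print('tape',t.round(1),np.hypot(*(t[:2]-p[:2])))
pt=at(s,np.array((470,410))*.64,30)[:2]; u=pt-p[:2]; ang=np.arctan2(*u[::-1]); print('pointer',pt.round(1),np.hypot(*u),np.degrees(ang))
overlay(s,p,t,ang,'crop1.png')
E
```

```text
rim [579.9 -92.  151.6]
pegs [ 5.73933e+02 -9.07010e+01  4.09000e-01] 23.413371908746555 2.9514816389614964
tape [584.7 -28.2  47.3] 63.47268215332872
pointer [ 411.3 -127.5] 166.7107478106941 -167.23865234546582
```

View pics/crop1.png

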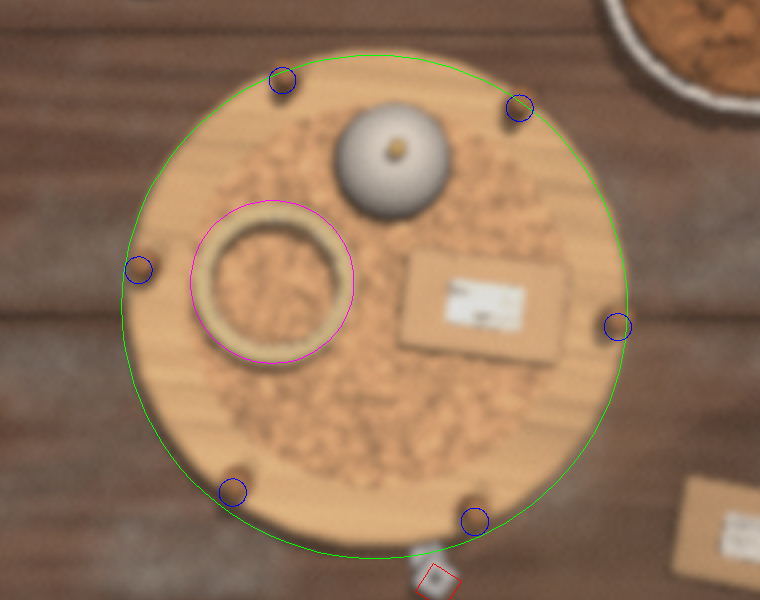

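The crop shows the cream ring is the meant roll, at crop (272,282). By eye the board's face is centred at crop (378,298) and the pointer top at (436,577), which is 175 mm apart and agrees with the given 176 mm. That supports the rim fit, centre (580,-92), over the peg fit. The roll is at about 85° and the pointer at about 192°, so the board must turn about +106°. I'll push the front-left peg (143°).

```bash
cat >> h.py <<'E'
from scipy.spatial.transform import Rotation as Ro
C=np.array([580.,-92.])
def pose(th,z,sgn=1,r=147):
    a=np.radians(th); y=sgn*np.array([-np.sin(a),np.cos(a),0]); zz=np.array([0,0,-1.])
    q=Ro.from_matrix(np.c_[np.cross(y,zz),y,zz]).as_quat()
    return [C[0]+r*np.cos(a),C[1]+r*np.sin(a),z],[q[3],q[0],q[1],q[2]]
E
cat > push1.py <<'E'
from h import *
ok={}
for sg in (1,-1):
    J=[manip.inverse_kinematics(*pose(t,48,sg)) for t in np.linspace(124,240,9)]
    print(sg,[None if j is None else round(j[5],2) for j in J]); ok[sg]=99 if any(j is None for j in J) else max(abs(j[5]) for j in J)
sg=min(ok,key=ok.get); print('use',sg)
clamp(20)
manip.move_ptp(*pose(124,180,sg))
P,q=pose(124,48,sg); manip.line_to(P,vel=120)
print('t',manip.current_time_s(),'f',np.round(manip.current_force(),1),'open',manip.current_opening())
for th,v in [(137,20),(157,35),(177,35),(197,35),(217,35),(229,20)]:
    P,q=pose(th,48,sg); manip.line_to(P,vel=v,frame=q); print(th,np.round(manip.current_force(),1))
P,q=pose(224,48,sg); manip.line_to(P,vel=40)
P[2]=140; manip.line_to(P,vel=120)
manip.line_to([430,-380,160],vel=200)
s=cams.snapshot('top'); save(s,'after1.png'); print('t',manip.current_time_s())
E
python3 push1.py
```

```text
1 [np.float64(2.47), np.float64(2.16), np.float64(1.83), np.float64(1.49), np.float64(1.16), np.float64(0.84), np.float64(0.53), np.float64(0.25), np.float64(-0.01)]
-1 [np.float64(-0.67), np.float64(-0.98), np.float64(-1.31), np.float64(-1.65), np.float64(-1.98), np.float64(-2.31), np.float64(-2.61), np.float64(-2.89), None]
use 1
t 5.4833 f [-0.8 -0.1  0.1] open 0.25379025915326625
137 [0.8 0.4 0. ]
157 [-0.9  0.2  0.3]
177 [0.1 0.6 0.2]
197 [-0.4 -1.5  0.3]
217 [-0.1 -0.1 -0.4]
229 [ 0.4  0.3 -0.2]
t 17.9583
```

```bash
cat > meas.py <<'E'
from h import *
import sys
s=cams.snapshot('top'); b=board(s); print('rim',b.round(1))
for d in cams.silhouettes('top','tape_roll'): print('tape cand',np.round(d['centre']),round(d['score'],2))
for n,z in (('packet',43),('bell',60)):
    d=cams.recognise('top',n)
    for k in d[:2]: print(n,at(s,k['centre'],z)[:2].round(1),round(k['score'],2))
g=C+65*np.array([np.cos(np.radians(180)),np.sin(np.radians(180))])
t=tape(s,g); v=t[:2]-C; print('tape',t.round(1),np.hypot(*v),np.degrees(np.arctan2(*v[::-1]))%360,manip.current_time_s())
a=np.radians(192); overlay(s,np.array([*C,np.radians(float(sys.argv[1]))]),t,a,sys.argv[2])
E
python3 meas.py 117 crop2.png
```

```text
rim [580.1 -91.8 153.9]
tape cand [280. 203.] 0.61
tape cand [176. 175.] 0.55
packet [641.7 -97.1] 0.69
bell [580.5 -16.2] 0.66
tape [517.8 -91.   47.4] 62.16286114146915 179.1025661443799 18.2583
```

View pics/crop2.png

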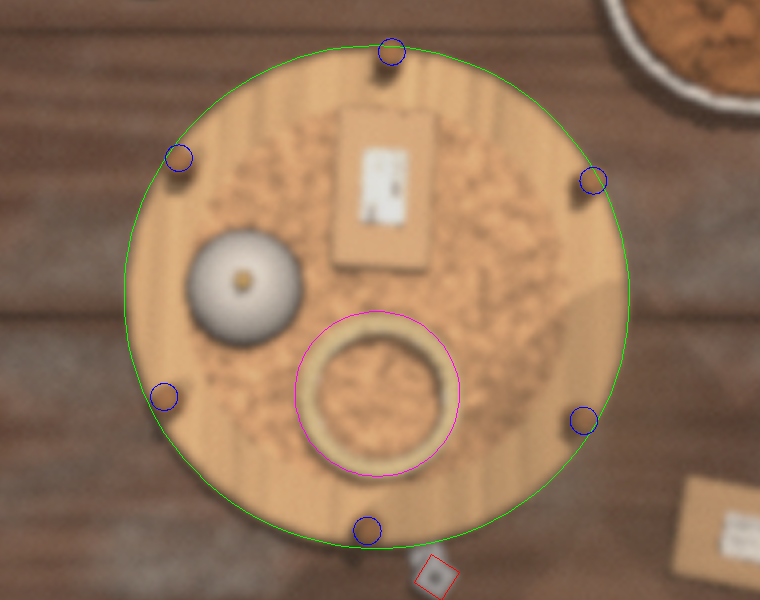

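The crop shows the roll at about 179°, board turned 93.5°, nothing slid, and the model overlay (rim, pegs, pointer at 192°) matches the picture. About 13° remains, so I'll push the same peg again, slowly, and re-measure.

```bash
cat > push2.py <<'E'
from h import *
import sys
a=float(sys.argv[1])
P,q=pose(a-18,140); manip.line_to(P,vel=200,frame=q)
P[2]=48; manip.line_to(P,vel=100)
for th,v in [(a-13,25),(a,20)]:
    P,q=pose(th,48); manip.line_to(P,vel=v,frame=q)
P,q=pose(a-5,48); manip.line_to(P,vel=40)
P[2]=140; manip.line_to(P,vel=120)
manip.line_to([430,-380,160],vel=200)
E
python3 push2.py 241.5; python3 meas.py 129.5 crop3.png
```

```text
rim [579.8 -92.1 153. ]
tape cand [156. 157.] 0.94
tape cand [303. 208.] 0.55
packet [641.1 -81.4] 0.76
bell [556.  -15.1] 0.9
tape [ 519.  -105.4   46.9] 62.43190192953732 192.40956492946725 25.6583
```

View pics/crop3.png

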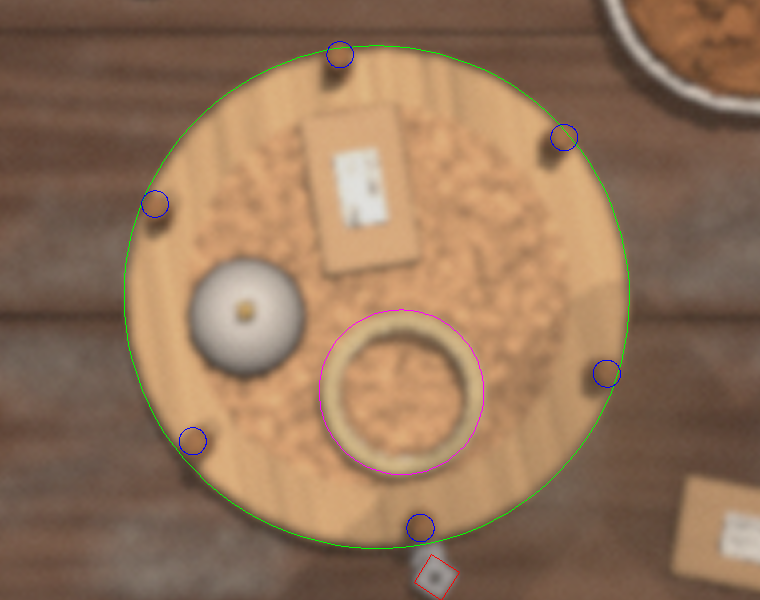

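The crop shows the roll nearly in line with the pointer. One numeric check of the pointer direction and the ring centre from the pixels, with no motion.

```bash
python3 - <<'E'
from h import *
s=cams.snapshot('top')
ang=lambda P:(round(float(np.hypot(*(P[:2]-C))),1),round(float(np.degrees(np.arctan2(*(P[:2]-C)[::-1]))%360),2))
px=lambda c:((770+c[0]-1.5)/4,(480+c[1]-1.5)/4)
print('pointer eye',ang(at(s,px((435.5,577)),33)),'tape eye',ang(at(s,px((402,397)),61)))
# grey (low-saturation) pointer blob
hsv=cv2.cvtColor(s['color'],cv2.COLOR_RGB2HSV); q=proj(s,[[*(C+176*np.array([np.cos(np.radians(192)),np.sin(np.radians(192))])),33]])[0]
yy,xx=np.mgrid[:384,:512]; m=((xx-q[0])**2+(yy-q[1])**2<8**2)&(hsv[...,1]<60)&(hsv[...,2]>95)
print(m.sum(),'pointer blob',ang(at(s,(xx[m].mean(),yy[m].mean()),33)))
# average of silhouettes over several pictures
A=[]
for i in range(5):
    s=cams.snapshot('top'); A.append(ang(tape(s,np.array([517,-105])))[1])
print('tape',A,'scene:')
s=cams.snapshot('scene')
for n,z in (('front_spot',36),('tape_roll',36),('cookies',0),('spare_packet',0)):
    for d in cams.place_of('scene',n)[:2]: print(n,at(s,d['centre'],z).round(1),round(d['score'],2))
print(manip.current_time_s())
E
```

```text
pointer eye (175.6, 191.73) tape eye (65.5, 192.1)
116 pointer blob (172.5, 191.47)Traceback (most recent call last):
  File "<stdin>", line 13, in <module>
  File "h.py", line 36, in tape
    best=min(cams.silhouettes('top','tape_roll'),key=lambda d:np.hypot(*(at(s,d['centre'],55)[:2]-guess)))
ValueError: min() iterable argument is empty
```

The roll is at 192.1° and 65.5 mm, the pointer at 191.6°. They agree within about 0.6 mm, and the fingers are clear.

```bash
python3 -c "
from h import *
print(manip.current_time_s(),np.round(manip.current_tcp_pos()),np.round(manip.current_force(),1)); print(manip.close_job())"
```

```text
26.1083 [ 430. -380.  160.] [ 0.1 -0.4 -0.1]
the job is handed in; nothing more can be done
None
```

The job is handed in at 26 s: I turned the board by pushing one peg, and the last picture puts the tape roll within about 1 mm of its spot behind the pointer, with the fingers clear; I saw no sliding on the board, but did not re-check the cookies or the spare packet's position at the end.

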